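# Discard a spent sample through the drop-box flap

## Task

Discard the spent sample, the steel disc with the black burn spots: slide it along the drop box's apron with the fingertips, push it in against the hanging red flap until it drops into the box, then draw back out so that the flap swings fully shut. Do not pick the disc up or flick it in. Leave the blue-rimmed reference disc and everything on the table where it is.

Things in the scene. Friction and masses are not known exactly. Their poses are not given: they have to be found in the camera images.
- spent_disc: the spent sample: steel disc, diameter 40 mm, 20 mm thick, about 0.2 kg, bare grey rim, four black burn spots (9 mm) on its top face; lies flat on the apron. Origin at the centre of its underside, z up.
- reference_disc: the reference sample, to be left alone: same size, blue rim, clean bright top; also lies flat on the apron, beside the spent disc (about 110 mm or more between centres; which is left and which right varies). Origin at the centre of its underside.
- dropbox: grey drop box, fixed, placed and turned differently each time. Its x points level from the apron into the box, y left, z up; origin on the table (z = 0) below the mouth's middle, at the inner face of the 4 mm front sheet (x = -4 to 0). In its frame, mm: flat stainless apron, top z = 100, x = -213 to -4 (in the mouth to 6), y = -140 to 140, side lips 14 high, no front lip; box body x = -4 to 174, y = -140 to 140.
- sill (a point): middle of the sill, the apron's far edge in the mouth: in the box frame x = 6, y = 0, z = 100 mm. Just beyond it a steep steel slide falls away to the box's floor (z = 8 mm, rubber, two old discs fixed on it), so a disc whose centre is 6 mm or more past the sill tips in by itself.
- lintel (a point): middle of the upper edge of the mouth, on the outer face of the front sheet: in the box frame x = -4, y = 0, z = 156 mm. The mouth is 130 mm wide (y = -65 to 65) and 56 mm high above the apron; the sheet beside it and above it is solid, up to the clear flat top plate at z = 168 to 172 mm.
- flap (a joint): red flap in the mouth, 122 mm wide, 50 mm high, 2.5 mm thick, 90 g, hung from a level hinge along the box's y at box x = 7, z = 155 mm; lower edge about 5 mm above the apron. Opens only inward (lower edge to +x): 0 = hanging shut, to 1.35 rad. Only its weight shuts it; a fraction of a newton opens it, and a disc pushed against it opens it.
- flap_edge (a point): middle of the flap's lower edge.
- wood_block: wooden electrode block 140 x 100 x 28 mm with black graphite rods standing 30 mm out of it; stands on the table beside the drop box, to be left alone. Origin at the centre of its underside.
- metal_block: aluminium electrode block 150 x 100 x 18 mm with some black graphite rods standing 30 mm out of it; stands on the table beside the drop box, to be left alone. Origin at the centre of its underside.
- bottle: white plastic bottle with red cap, diameter 60 mm, 130 mm tall; stands on the table beside the drop box, to be left alone. Origin at the centre of its underside.
- jar: amber glass jar with black lid, diameter 56 mm, 70 mm tall; stands on the table beside the drop box, to be left alone. Origin at the centre of its underside.
- beaker: glass beaker, diameter 66 mm, 85 mm tall; stands on the table beside the drop box, to be left alone. Origin at the centre of its underside.
- brush: small hand brush, 170 mm long, lying on the table along its own x, beside the drop box, to be left alone.

How it is judged:
By the outcome, as a careful person would: the job done as asked, in the order asked, and still so for the second after the job is handed in, with the robot touching nothing.
It also fails if it takes over 43 s, if anything falls off the work surface, if the arm or the gripper's body presses on something with over 40 N, if the wrist force passes 120 N, or if a joint passes its speed limit or range.

## Robot

A 6-joint arm with a two-finger parallel gripper is mounted at the origin on the work surface. World frame = base frame: x ahead of the robot, y to its left, z up, the work surface at z = 0. Lengths are in m, angles in rad, forces in N, time in s.
With the tool pointing down it reaches from about 0.275 to 0.825 m from the base axis. Payload 4.9 kg.
Tool frame: the origin (TCP) lies midway between the tips of the shut fingers; the grasp point (between the pads) lies 19 mm behind it (bot.grip_depth is the distance from the TCP to the grasp point, in m); y points along the fingers, x is the direction in which the jaws open and shut, and the axes are right-handed (so a half turn about y gives the same grasp; the last joint's range is limited). The gripper opens to 85 mm and grips with 20 to 120 N. Pads are 22 mm wide; open, the fingers measure 114 mm over their backs; the gripper's body (76 mm by 85 mm) begins 54 mm behind the grasp point. The pads swing forward as they close: fully open they stand 13 mm farther back than shut.
Start: joints at [1.126, 0.326, -0.193, 1.052, 0, 1.437], TCP at [0.168, 0.524, 0.231] pointing down, gripper open.
Joint ranges: [-2.65, 2.65], [-0.97, 1.79], [-1.3, 1.35], [-1.93, 2.1], [-1.47, 1.37], [-3.14, 3.14]. Speed limits (rad/s): [2.57, 2.57, 3.14, 3.14, 3.14, 3.14].

## Interface

Orientations are given as a unit quaternion [w, x, y, z].
In Python, from cell import bot gives the robot as it stands. Calls block until the motion is done:
- bot.move_pose(position, orientation): joint-space move of the TCP to a pose.
- bot.move_linear(position, speed=0.15, rotation=None, until_force=None): straight line of the TCP; rotation=None keeps the orientation; speed is the mean speed in m/s. With until_force (N) it stops when the force on the tool has changed by that much, and returns True; else False.
- bot.goto_joints(angles): joint-space move.
- bot.set_gripper(opening, grasp_force=None): opening from 0.0 (shut) to 1.0 (fully open); grasp_force is the grip in N (None keeps the last); returns when the fingers have stopped.
- bot.wait(seconds).
- bot.solve_ik(position, orientation): joint angles nearest the present ones, or None.
- bot.camera(name): name is "scene" or "top" or "wrist"; returns the picture (420x560x3 uint8, red, green, blue); there is no depth.
- bot.calibration(name): a dict with "mtx" (3x3 intrinsics, pixels), "k1" (the pictures are not rectified: a ray, as slopes to the right and down, at radius r is drawn at 1 + k1 r^2 times it, then the intrinsics apply), "extrinsics" (4x4, takes a point from world to camera coordinates); the wrist camera has in their place "hand_eye" (4x4, takes a point from camera to tool coordinates, whose origin is the TCP and whose axes are the tool frame's). Camera axes: x right, y down, z forward; pixel columns grow to the right and rows downward; lengths in m; the calibration is good to about 2 mm. A picture is of the moment at which its call begins: read the wrist's pose just before it. calibration takes no time and is no camera call.
A pose or a line that the arm cannot do raises bot.PlanningError and nothing moves.
- bot.close_job(): hands the job in, once; it reports no verdict.
Trained networks look in the newest picture that a camera, given by its name, has taken for a name from the list of things; names that differ only in an ending like _2 or _b are one class to them, and where a whole thing is asked for, a point or a joint stands for the part that bears it (a point fixed in the world has none). Each returns a list of dicts, best first, with "confidence" (0 to 1); they miss things now and then, are a little off and sometimes report something else, mostly with a low value. They report only what shows in the picture. A call takes as long as a camera call.
- bot.search_frame(camera, thing): "bbox" ([left, top, width, height] in pixels, round what is visible of it).
Readings, each from a call of its own:
- bot.read_clock(): time.
- bot.read_joint_positions(): joint angles.
- bot.read_joint_vel(): joint speeds.
- bot.read_joint_efforts(): joint torques, N m.
- bot.read_position(): TCP position.
- bot.read_tool_rot(): TCP orientation.
- bot.read_ft_force(): force on the tool from outside, world axes, zero at the start.
- bot.read_moment(): the same for the moment, N m.
- bot.read_gripper_width(): opening from 0.0 (shut) to 1.0 (fully open).
Only numpy, scipy, OpenCV 4.12 (cv2) and the standard library are available. Lean on these libraries where they do the work, as an engineer would, in place of code of your own. Each camera call takes 0.05 s, during which the arm holds its last target. There are 200 camera calls.

## Working session

There is one attempt and no reset: what is moved stays moved. The work goes in short steps, each a Python script; the robot and the scene stay as the last script left them, time stands still between calls to the robot, and variables do not carry over. Pictures are saved under pics/ and viewed, about 8 in all and at most 12, crops included, and the job is handed in when it is done.

```bash
mkdir -p pics; ls; python3 - <<'E'
from cell import bot
import cv2
for c in ("scene","top"):
    cv2.imwrite(f"pics/{c}1.png",cv2.cvtColor(bot.camera(c),cv2.COLOR_RGB2BGR))
    for t in("spent_disc","reference_disc","dropbox","flap"):
        print(c,t,[(d["bbox"],round(d["confidence"],2)) for d in bot.search_frame(c,t)[:2]])
a=bot.calibration("top");print(a)
print(bot.read_clock(),bot.read_tool_rot(),bot.read_position())
E
```

```text
pics
scene spent_disc [([138.6, 175.1, 161.9, 152.9], 0.69)]
scene reference_disc [([258.8, 218.3, 14.5, 12.6], 0.57), ([219.4, 193.9, 10.6, 15.4], 0.37)]
scene dropbox [([135.8, 178.5, 165.8, 146.5], 0.61)]
scene flap [([141.2, 180.1, 158.0, 143.4], 0.41)]
top spent_disc [([318.9, 190.3, 14.2, 6.2], 0.53)]
top reference_disc [([278.0, 190.9, 7.6, 12.8], 0.57)]
top dropbox [([256.5, 99.9, 90.4, 126.1], 0.85)]
top flap []
{'mtx': array([[392.83567964,   0.        , 282.98095598],
       [  0.        , 392.83567964, 209.47751864],
       [  0.        ,   0.        ,   1.        ]]), 'k1': -0.07162046968173219, 'extrinsics': array([[-2.47941924e-02, -9.99683197e-01,  4.33056378e-03,
         6.53481910e-04],
       [-9.96481469e-01,  2.43673922e-02, -8.01929623e-02,
         4.77209707e-01],
       [ 8.00620324e-02, -6.30364630e-03, -9.96769951e-01,
         1.37636094e+00],
       [ 0.00000000e+00,  0.00000000e+00,  0.00000000e+00,
         1.00000000e+00]])}
0.5 [-0.57134654  0.57136728  0.41657279 -0.41661694] [0.16818552 0.5236484  0.23125121]
```

```bash
python3 - <<'E'
import cv2
a=cv2.imread("pics/top1.png")[80:260,220:460];cv2.imwrite("pics/topc.png",cv2.resize(a,None,fx=3.3,fy=3.3,interpolation=cv2.INTER_CUBIC))
E
```

```text
(no output)
```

View pics/scene1.png

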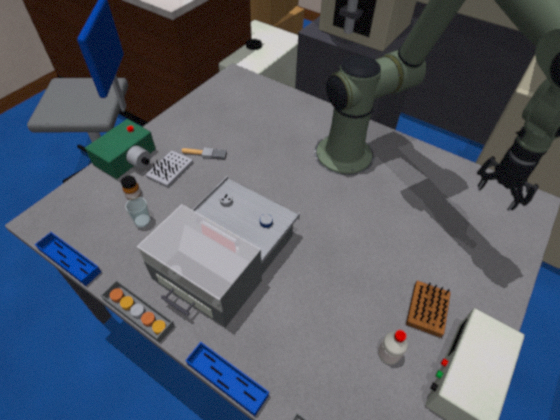

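View pics/topc.png

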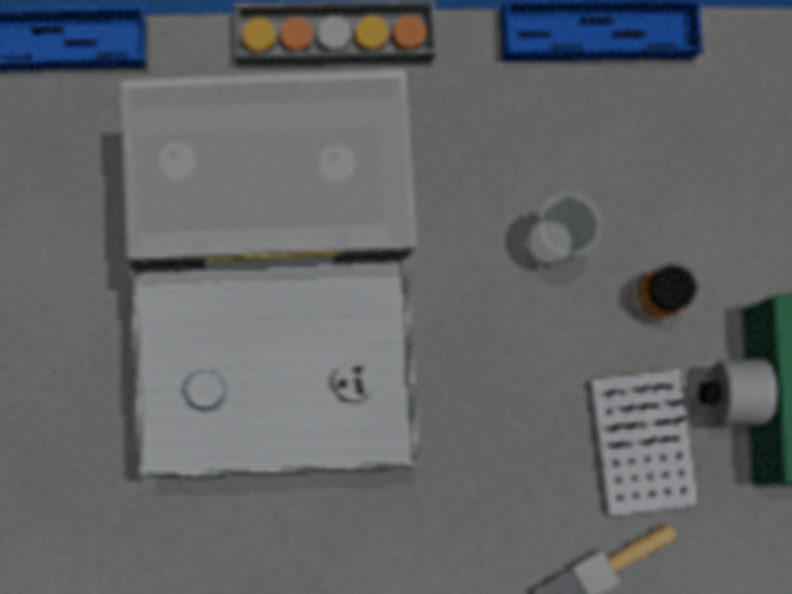

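The scene picture shows the box mid-table with both discs on its apron. In the top crop, the spent disc (black spots) is on the right at crop (350,384), the reference is on the left at (204,389), and the apron's front corners are at (142,474) and (412,464).

```bash
cat > h.py <<'E'
import numpy as np, cv2
from scipy.optimize import least_squares
from scipy.spatial.transform import Rotation as R
def q2R(q): return R.from_quat([q[1],q[2],q[3],q[0]]).as_matrix()
def R2q(M):
    q=R.from_matrix(M).as_quat(); return [q[3],q[0],q[1],q[2]]
def proj(P,K,k1,E):
    c=np.asarray(P)@E[:3,:3].T+E[:3,3]; s=c[:,:2]/c[:,2:]
    s=s*(1+k1*(s**2).sum(1,keepdims=True)); return s*[K[0,0],K[1,1]]+K[:2,2]
def box2w(b,P):
    x,y,a=b;P=np.atleast_2d(P);c,s=np.cos(a),np.sin(a)
    return np.c_[x+c*P[:,0]-s*P[:,1],y+s*P[:,0]+c*P[:,1],P[:,2]]
def onplane(uv,z,K,k1,E):
    f=lambda p:(proj([[p[0],p[1],z]],K,k1,E)[0]-uv)
    return least_squares(f,[.5,0]).x
def tobox(b,p):
    d=np.asarray(p)-b[:2];c,s=np.cos(b[2]),np.sin(b[2]);return np.array([c*d[0]+s*d[1],-s*d[0]+c*d[1]])
def toolR(yaw,tilt):
    """approach axis = down tilted forward along yaw; jaws across"""
    f=np.array([np.cos(yaw),np.sin(yaw),0]);y=-np.cos(tilt)*np.array([0,0,1])+np.sin(tilt)*f
    x=np.array([-f[1],f[0],0]); return np.c_[x,y,np.cross(x,y)]
E
python3 - <<'E'
from cell import bot
from h import *
C=bot.calibration("top");a=(C["mtx"],C["k1"],C["extrinsics"])
px=lambda u,v:np.array([220+(u+.5)/3.3-.5,80+(v+.5)/3.3-.5])
P=np.array([[-.213,.14,.107],[-.213,-.14,.107],[.174,.14,.172],[.174,-.14,.172],[-.004,-.14,.172],[-.004,.14,.172]])
U=np.array([px(*p) for p in [(142,474),(412,464),(124,83),(405,72),(413,251),(131,262)]])
r=least_squares(lambda b:(proj(box2w(b,P),*a)-U).ravel(),[.6,0,0]);b=r.x
print("box",b,"res px",r.fun.round(1))
for n,p in(("spent",(350,384)),("ref",(204,389))):
    w=onplane(px(*p),.12,*a);print(n,w,tobox(b,w))
s=onplane(px(350,384),.12,*a)
for sg in(1,-1):
  for back,z in((.0,.35),(-.1,.3)):
    for t in(0,.5):
      M=toolR(b[2]+.4,t)@np.diag([sg,1,sg]);print(sg,back,t,np.round(bot.solve_ik([s[0]+back,s[1],z],R2q(M)),2) if bot.solve_ik([s[0]+back,s[1],z],R2q(M)) is not None else None)
W=bot.calibration("wrist");print(W["hand_eye"].round(3),W["mtx"][0,0])
E
```

```text
box [ 0.63721086 -0.07569489  0.01369611] res px [-1.   1.   1.3  0.8 -0.5 -0.4  0.3  0.   0.9 -0.7 -0.9 -0.9]
spent [ 0.51019855 -0.1529096 ] [-0.12805791 -0.07546795]
ref [ 0.50868289 -0.00644933] [-0.12756755  0.07099934]
1 0.0 0 [-0.43  0.24 -0.    1.32  0.   -0.84]
1 0.0 0.5 [-0.68  0.   -0.38  0.94  0.44 -1.04]
1 -0.1 0 [-0.53  0.07 -0.33  1.16  0.   -0.94]
1 -0.1 0.5 [-0.86 -0.12 -0.62  0.91  0.48 -1.24]
-1 0.0 0 [-0.43  0.24 -0.    1.32  0.    2.3 ]
-1 0.0 0.5 [-0.68  0.   -0.38  0.94  0.44  2.1 ]
-1 -0.1 0 [-0.53  0.07 -0.33  1.16  0.    2.2 ]
-1 -0.1 0.5 [-0.86 -0.12 -0.62  0.91  0.48  1.9 ]
[[ 1.     0.001  0.001  0.   ]
 [-0.001 -0.275  0.961 -0.143]
 [ 0.001 -0.961 -0.275  0.07 ]
 [ 0.     0.     0.     1.   ]] 350.9541406295198
```

```bash
python3 - <<'E'
from cell import bot
from h import *
b=[.637,-.0757,.0137]
p=box2w(b,[-.07,-.03,.30])[0]
bot.move_pose(p,R2q(toolR(b[2],0)))
bot.set_gripper(.24)
pos,q=bot.read_position(),bot.read_tool_rot()
im=bot.camera("wrist");np.savez("w1.npz",im=im,pos=pos,q=q)
print(pos,q,bot.read_gripper_width(),bot.read_clock(),bot.read_joint_positions())
cv2.imwrite("pics/w1.png",cv2.resize(cv2.cvtColor(im,cv2.COLOR_RGB2BGR),None,fx=1.42,fy=1.42))
print(bot.search_frame("wrist","spent_disc"),bot.search_frame("wrist","reference_disc"))
E
```

```text
[ 0.567417   -0.10670362  0.30000456] [ 0.4965821  -0.49659876 -0.50338451  0.50338844] 0.241061940623083 3.8333 [-3.13672781e-01  3.44664595e-01  9.67614625e-03  1.23582436e+00
  3.95225273e-06 -3.27306952e-01]
[{'bbox': [201.8, 105.0, 46.0, 41.4], 'confidence': 0.91}] [{'bbox': [202.4, 102.6, 44.9, 45.0], 'confidence': 0.68}, {'bbox': [368.8, 98.8, 48.3, 46.3], 'confidence': 0.57}]
```

View pics/w1.png

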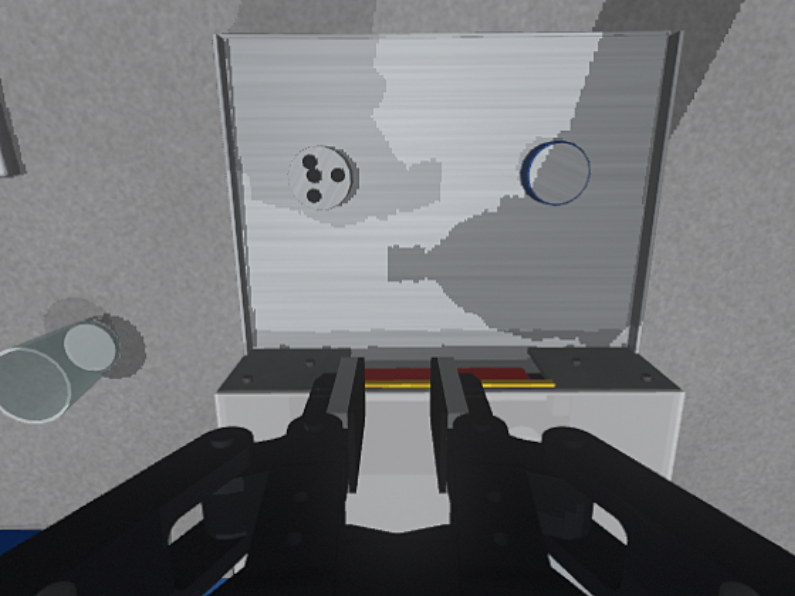

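The wrist view has image up pointing towards the robot. The spent disc's top is at about (321,177), the reference is at (558,172), and the apron corners, mouth and top plate edge are all clear.

```bash
python3 - <<'E'
from cell import bot
from h import *
d=np.load("w1.npz");C=bot.calibration("wrist")
T=np.eye(4);T[:3,:3]=q2R(d["q"]);T[:3,3]=d["pos"]
a=(C["mtx"],C["k1"],np.linalg.inv(T@C["hand_eye"]))
px=lambda u,v:(np.array([u,v])+.5)/1.42-.5
P=np.array([[-.213,-.14,.114],[-.213,.14,.114],[-.004,-.14,.172],[-.004,.14,.172],[-.004,-.065,.10],[-.004,.065,.10]])
U=np.array([px(*p) for p in [(217,35),(682,31),(217,392),(684,391),(352,349),(528,349)]])
r=least_squares(lambda b:(proj(box2w(b,P),*a)-U).ravel(),[.6,0,0]);b=r.x
print("box",b,"res px",r.fun.round(1))
for n,p in(("spent",(321,177)),("ref",(558,172))):
    w=onplane(px(*p),.12,*a);print(n,w,tobox(b,w))
w=onplane(px(321,177),.12,*a)
# candidate plan check
E
```

```text
box [ 0.64064547 -0.07355711  0.01938522] res px [-3.2 -2.6  3.2 -2.  -0.8  3.2  0.8  2.8 -0.1  0.8  0.   0.3]
spent [ 0.5127829  -0.15504469] [-0.1294181  -0.07899378]
ref [ 0.50759642 -0.00613342] [-0.13171711  0.06999004]
```

```bash
cat >> h.py <<'E'
B=np.array([.639,-.0745,.017]); D0=np.array([-.129,-.077]); D1=np.array([.020,-.020]); TILT=np.radians(30)
YAW=np.arctan2(*(D1-D0)[::-1])
def tcp(disc,yaw,z,off):
    """TCP (world) and quat for cradle centre 'off' behind disc centre, box-frame yaw"""
    q=disc-off*np.array([np.cos(yaw),np.sin(yaw)])
    return box2w(B,[q[0],q[1],z])[0],R2q(toolR(B[2]+yaw,TILT))
E
python3 - <<'E'
from cell import bot
from h import *
for dd,y,z,o in((D0,YAW,.2,.055),(D1,YAW,.108,.027),(D1,.15,.108,.027)):
    p,q=tcp(dd,y,z,o);j=bot.solve_ik(p,q);print(p.round(3),None if j is None else np.round(j,2))
p,q=tcp(D0,YAW,.20,.055);bot.move_pose(p,q)
p,_=tcp(D0,YAW,.112,.055);bot.move_linear(p,speed=.1)
p[2]=.095;f=bot.move_linear(p,speed=.02,until_force=3)
z=bot.read_position()[2];print("touch",f,z,bot.read_ft_force())
p[2]=z+.002;bot.move_linear(p,speed=.03)
pos,q=bot.read_position(),bot.read_tool_rot();im=bot.camera("wrist");np.savez("w2.npz",im=im,pos=pos,q=q)
cv2.imwrite("pics/w2.png",cv2.resize(cv2.cvtColor(im,cv2.COLOR_RGB2BGR),None,fx=1.42,fy=1.42))
print(pos,bot.read_clock())
E
```

```text
[ 0.46  -0.174  0.2  ] [-0.81  0.07 -0.73  0.56  0.48 -1.14]
[ 0.634 -0.104  0.108] [-0.46  0.39 -0.6   0.21  0.38 -0.77]
[ 0.633 -0.099  0.108] [-0.4   0.36 -0.68  0.08  0.27 -0.5 ]
touch True 0.10385319364084143 [-2.36720386 -0.63117089  6.92347862]
[ 0.46024564 -0.17422527  0.10576843] 6.5917
```

View pics/w2.png

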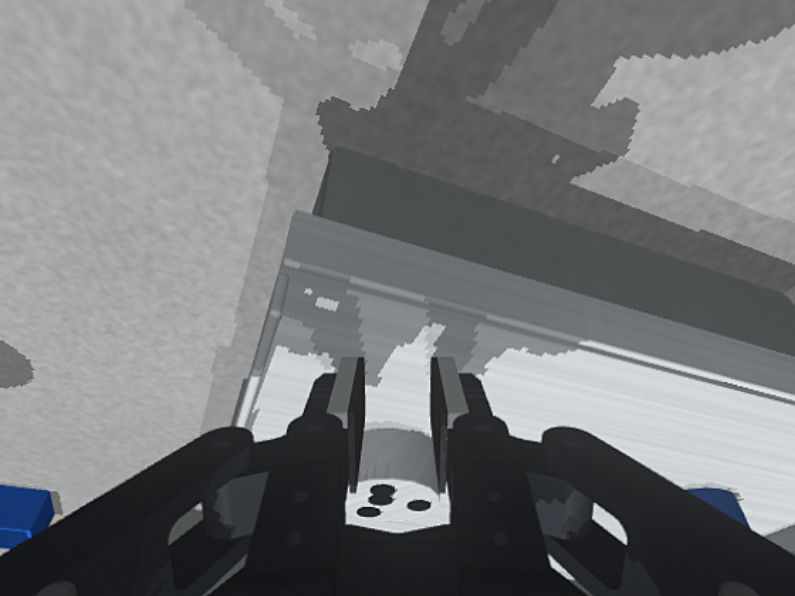

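The disc sits centred between the fingertips at about (398,490), and the tips have found the apron at z ≈ 0.104. Next I push diagonally towards the mouth and stop short of it to check.

```bash
python3 - <<'E'
from cell import bot
from h import *
u=np.array([np.cos(YAW),np.sin(YAW)])
p,_=tcp(D0,YAW,.1055,.030);print(bot.move_linear(p,speed=.05,until_force=15))
p,_=tcp(D1-.055*u,YAW,.1055,.027);print(bot.move_linear(p,speed=.06,until_force=15))
print(bot.read_position(),bot.read_ft_force())
a=bot.camera("top")[120:230,240:360];w=bot.camera("wrist")
a=cv2.resize(a,(480,420),interpolation=cv2.INTER_CUBIC)
cv2.imwrite("pics/m3.png",cv2.cvtColor(np.hstack([a,cv2.resize(w[180:,140:420],(320,274))[:420] if 0 else np.pad(w[180:,140:460],((0,180),(0,0),(0,0)))]),cv2.COLOR_RGB2BGR))
print(bot.read_clock())
E
```

```text
False
False
[ 0.58311639 -0.12483412  0.10552123] [-0.2271303  -0.39799292 -0.813741  ]
9.2833
```

View pics/m3.png

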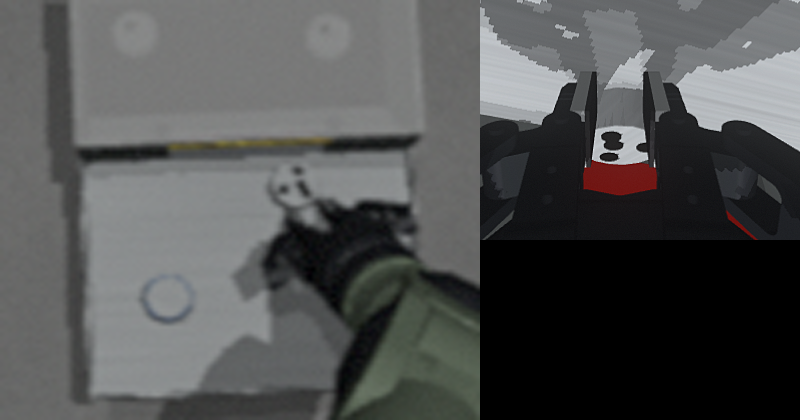

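The disc is still held between the fingertips just in front of the mouth, at crop (292,185), about y = -36 mm in the box frame. The reference hasn't moved. For the final push I'll turn the gripper square to the box so its knuckles stay clear of the front sheet.

```bash
python3 - <<'E'
from cell import bot
from h import *
for D,y,s in(((-.010,-.033),.15,.04),((.012,-.028),0.,.03),((.022,-.028),0.,.025)):
    p,q=tcp(np.array(D),y,.1057,.027);print(bot.move_linear(p,speed=s,rotation=q,until_force=12),bot.read_ft_force().round(1) if hasattr(bot.read_ft_force(),'round') else bot.read_ft_force())
print(bot.read_position(),tobox(B,bot.read_position()[:2]))
a=bot.camera("top")[110:220,240:360];w=bot.camera("wrist")
a=cv2.resize(a,(480,440),interpolation=cv2.INTER_CUBIC)
cv2.imwrite("pics/m4.png",cv2.cvtColor(np.hstack([a,np.pad(w[180:,140:460],((0,200),(0,0),(0,0)))]),cv2.COLOR_RGB2BGR))
print(bot.read_clock())
E
```

```text
False [ 0.1 -0.1  0.3]
False [ 1.3 -1.2 -0.2]
False [-0.3  0.7 -0.4]
[ 0.6344724  -0.10251618  0.10558633] [-0.0050032  -0.02793517]
11.6
```

View pics/m4.png

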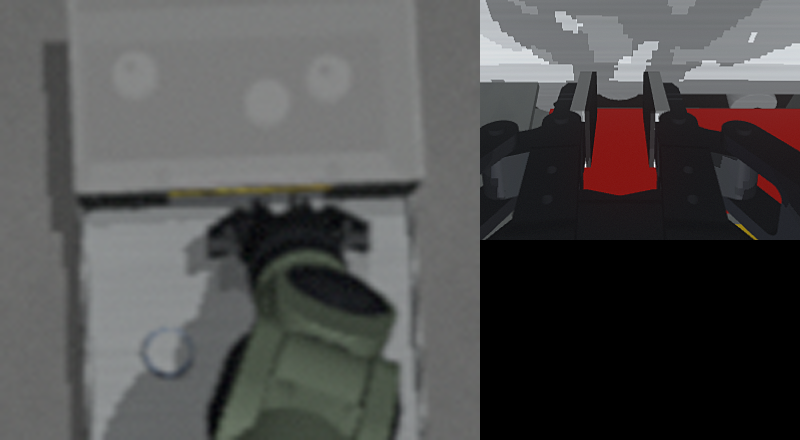

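The disc is in the box: a third disc shows through the clear top at (267,103). Now I draw back and lift clear.

```bash
python3 - <<'E'
from cell import bot
from h import *
p,q=tcp(np.array([-.10,-.045]),0,.110,.027);bot.move_linear(p,speed=.08)
p[2]=.28;bot.move_linear(p,speed=.15)
p,_=tcp(np.array([-.15,-.03]),0,.28,.0);bot.move_pose(p,R2q(toolR(B[2],np.radians(50))) if bot.solve_ik(p,R2q(toolR(B[2],np.radians(50)))) is not None else q)
bot.wait(1)
a=bot.camera("top")[90:230,240:360];w=bot.camera("wrist");s=bot.camera("scene")
a=cv2.resize(a,(360,420),interpolation=cv2.INTER_CUBIC)
cv2.imwrite("pics/m5.png",cv2.cvtColor(np.hstack([a,cv2.resize(s[160:340,120:320],(400,360))[0:360] if 0 else cv2.resize(s[160:340,120:310],(440,420),interpolation=cv2.INTER_CUBIC)]),cv2.COLOR_RGB2BGR))
cv2.imwrite("pics/w5.png",cv2.cvtColor(w,cv2.COLOR_RGB2BGR))
print(bot.read_clock(),bot.read_ft_force())
E
```

```text
16.2583 [0.27642192 0.35437575 0.26416885]
```

View pics/m5.png

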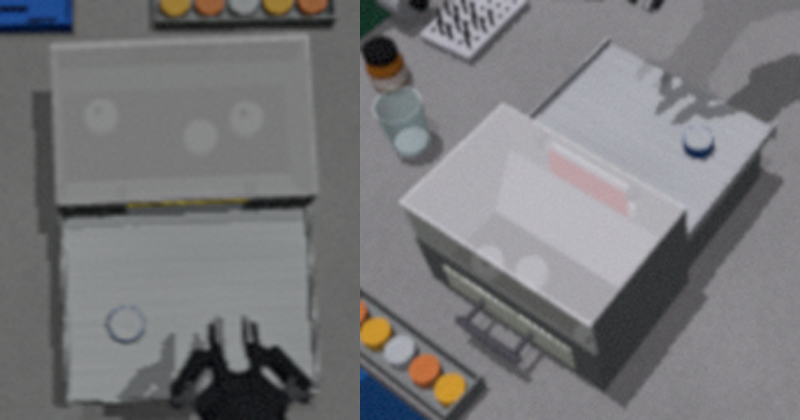

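View pics/w5.png

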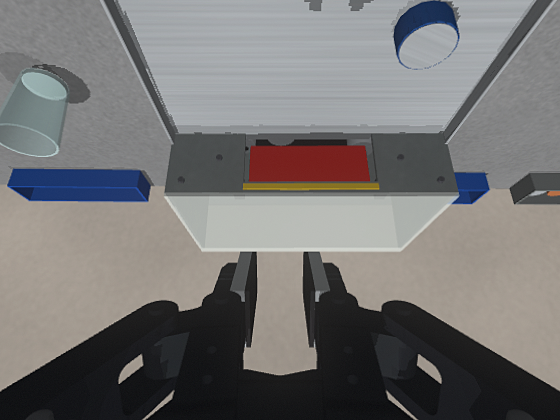

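```bash
python3 - <<'E'
from cell import bot
from h import *
pos,q=bot.read_position(),bot.read_tool_rot()
C=bot.calibration("wrist");T=np.eye(4);T[:3,:3]=q2R(q);T[:3,3]=pos
a=(C["mtx"],C["k1"],np.linalg.inv(T@C["hand_eye"]))
print("apron@-4, lintel",proj(box2w(B,np.array([[-.004,0,.1],[-.004,0,.156]])),*a).round(1).tolist())
for t in(0,.1,.2,.4):print(t,proj(box2w(B,np.array([[.007+.05*np.sin(t),0,.155-.05*np.cos(t)]])),*a).round(1))
im=bot.camera("wrist");h=cv2.cvtColor(im,cv2.COLOR_RGB2HSV)
m=(im[...,0]>120)&(im[...,1]<70);ys=np.where(m[100:182,290:330].any(1))[0]+100;print("red rows",ys.min(),ys.max())
E
```

```text
apron@-4, lintel [[307.8, 133.2], [309.7, 181.0]]
0 [[307.2 143.4]]
0.1 [[306.9 146.3]]
0.2 [[306.5 149.5]]
0.4 [[306.  156.6]]
red rows 147 180
```

```bash
python3 - <<'E'
from cell import bot
from h import *
d=np.load("w1.npz");bot.move_pose(d["pos"],d["q"]);bot.wait(.5)
im=bot.camera("wrist");o=d["im"]
for n,i in(("before",o),("after",im)):
    i=i.astype(int);m=(i[...,0]>2*i[...,1])&(i[...,0]>60);m[:240]=0;m[275:]=0
    print(n,m.sum(),[(c,np.where(m[:,c])[0][[0,-1]].tolist()) for c in(270,285,300,340,350,360) if m[:,c].any()])
cv2.imwrite("pics/cmp.png",cv2.cvtColor(np.vstack([cv2.resize(i[235:285,150:490],(800,118)) for i in(o,im)]+[cv2.resize(im,(400,300)).repeat(2,1)[:, :800]]),cv2.COLOR_RGB2BGR))
print(bot.read_clock(),bot.search_frame("wrist","reference_disc")[:1])
E
```

```text
before 658 [(270, [260, 267]), (285, [260, 266]), (300, [260, 266]), (340, [259, 266]), (350, [259, 266]), (360, [259, 266])]
after 663 [(270, [260, 266]), (285, [260, 266]), (300, [260, 266]), (340, [259, 266]), (350, [259, 266]), (360, [259, 266])]
17.9667 [{'bbox': [369.6, 99.8, 48.6, 45.5], 'confidence': 0.57}]
```

View pics/cmp.png

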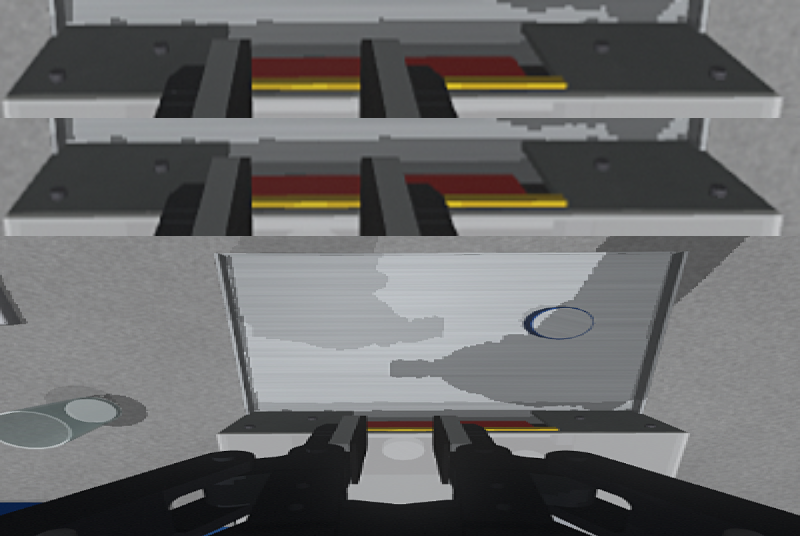

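The flap looks the same as before the push, in the same rows and at the same shut position. The reference disc hasn't moved, so I'm handing the job in.

```bash
python3 -c "
from cell import bot
bot.close_job();print(bot.read_clock())"
```

```text
the job is handed in; nothing more can be done
the job is handed in; nothing more can be done
```

The spent disc is in the drop box, the flap has swung shut, and I handed the job in at about 18 s of the 43 s allowed. I slid the disc diagonally along the apron between the slightly open fingertips, then pushed it squarely in under the flap until it dropped. After that I drew back and lifted clear.

- **Disc:** a third disc shows through the box's clear top in the top view after the push, and none with burn spots is left on the apron.
- **Flap:** seen from the same wrist pose as before the push, it covers the same image rows, give or take 1 pixel (658 red pixels before, 663 after).
- **Reference disc:** it is in the same place, within about 1 pixel in the wrist view.
- **Forces:** the largest reading I took was about 7 N, when the tips felt for the apron. During the push, the readings between moves stayed under about 2 N.

Two things didn't fully agree. The top and wrist cameras put the box and the discs up to about 4 mm apart, so I used values between the two. A separate calculation of the flap angle from one wrist picture only placed it between 0 and 0.1 rad. That is why I repeated the original view, which matched the shut position. I did not check the objects on the table one by one after the push. Nothing looked moved in the pictures, and the arm did not go near them.

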